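# Lock the access cover of a bench power unit with its quarter-turn stud

## Task

Fit the loose access cover into the opening on top of the bench power unit, push its red quarter-turn stud in against the spring until it bottoms, and turn it a quarter turn clockwise (seen from above) so that the cover is locked, then let go. Use only moderate force on the cover and stud (under 20 N), and leave the other things on the bench where they are.

Things in the scene. Friction and masses are not known exactly. Their poses are not given: they have to be found in the camera images.
- cover: Loose access cover, 0.24 to 0.35 kg. Pale grey flange 110 (its x) x 80 (y) x 5 mm, teal stripe on each short side. Aluminium skirt below it, 84 x 60 mm outside, 12 mm deep, plugs into the opening. Origin: centre of the flange's underside, z up. It starts standing on its skirt on the bench (origin 12 mm up). Red stud at its centre. Fits either way round (half turn).
- stud_top (a point): Centre of the top of the stud's red grip bar: 40 long, 14 wide, 22 mm tall, white line along it; point x along the bar, z up. At the start the bar lies along the cover's x, top 54 mm above the cover's origin, underside 27 mm above the flange's top. Grip across the 14 mm; the cover can be lifted by it. Pressed, it sinks into the cover against a spring: 2 N at first, plus 0.2 N per mm.
- stud_cam (a point): Underside centre of the steel cross bar (cam) on the stud's lower end, 30 x 7 x 4 mm, parallel to the grip bar, 63 mm below stud_top, hidden by the skirt. With the cover seated, pushing sends it through a slot to a hard floor, met after 11.7 to 23.7 mm of push (differs from unit to unit, hidden under the cover). It turns only within the last 2.2 mm above that floor.
- stud (a joint): Turn of the stud in the cover, rad: 0 at start, grows clockwise seen from above, end stop 1.60, locked at a quarter turn (1.57). Feel for the floor: force rises steeply above spring plus cover weight (11 N at most together); back off 1 mm and turn. Let go, it springs up 2 to 4 mm into a groove, staying 7.5 to 19.5 mm sunk. Let go part-turned, it stays caught and can be regripped.
- unit: Bench power unit, fixed: low box 260 (its x) x 200 (y) x 75 mm, beige sides, pale grey top with teal lines beside the opening, three binding posts (red, black, green, 22 mm tall) near the +x edge of its top. Origin: centre of its underside on the bench; z up.
- opening (a point): Centre of the rectangular opening in the unit's top face, at that face's height (75 mm above the bench), 35 mm from the unit's middle towards its -x; axes as the unit's. Opening 87 mm along x, 63 mm along y: 1.5 mm play on each side of the skirt. With the cover fitted, the cover's origin lies here, its x along the unit's x (either way round).
- fuse_cup: Bystander: blue plastic cup, 38 mm across, 30 mm tall, on top of the unit; origin under its centre. Leave alone.
- spare_knob: Bystander: black knob, 28 mm across, 16 mm tall, on the bench beside the cover; origin under its centre. Leave alone.
- screwdriver: Bystander: yellow-handled screwdriver on the bench. Leave alone.
- meter: Bystander: grey hand meter 150 x 75 x 38 mm on the bench. Leave alone.
- parts_tray: Bystander: green parts tray 130 x 100 x 30 mm. Leave alone.
- heatsink: Bystander: finned aluminium heat sink 60 x 50 x 32 mm. Leave alone.
- contact_jar: Bystander: amber jar, 44 mm across, 60 mm tall. Leave alone.

How it is judged:
By the outcome, as a careful person would: the job done as asked, in the order asked, and still so for the second after the job is handed in, with the robot touching nothing.
It also fails if it takes over 61 s, if anything falls off the work surface, if the arm or the gripper's body presses on something with over 40 N, if the wrist force passes 120 N, or if a joint passes its speed limit or range.

## Robot

A 6-joint arm with a two-finger parallel gripper is mounted at the origin on the work surface. World frame = base frame: x ahead of the robot, y to its left, z up, the work surface at z = 0. Lengths are in mm, angles in rad, forces in N, time in s.
With the tool pointing down it reaches from about 300 to 775 mm from the base axis. Payload 14.6 kg.
Tool frame: the origin (TCP) lies midway between the tips of the shut fingers; the grasp point (between the pads) lies manip.grasp_offset behind it (manip.grasp_offset is the distance from the TCP to the grasp point, in mm); z points along the fingers, y is the direction in which the jaws open and shut (so a half turn about z gives the same grasp; the last joint's range is limited). The gripper opens to 94 mm and grips with 3 to 60 N. Pads are 16 mm wide; open, the fingers measure 119 mm over their backs; the gripper's body (75 mm by 177 mm) begins 78 mm behind the grasp point.
Start: joints at [1.171, 0.3, 1.521, -0, 1.321, -0.067], TCP at [179.677, 519.813, 169.446] pointing down, gripper open.
Joint ranges: [-3.03, 3.03], [-0.79, 2.21], [0.23, 2.52], [-1.04, 4.18], [0, 3.07], [-2.55, 2.55]. Speed limits (rad/s): [2.22, 2.22, 2.57, 3.14, 3.14, 3.14].

## Interface

Orientations are given as [roll, pitch, yaw] about the fixed x, y, z axes, in that order (R = Rz(yaw) Ry(pitch) Rx(roll)).
In Python, from cell import monitor, vision, order, manip gives the robot as it stands.
- The arm moves only by the shell command python3 -m jog 'ROWS' [FORCE]. ROWS is JSON, a list of rows, each a list of 7 numbers: the shift along the tool's x, y, z in cm, then the turn, a rotation vector about the tool's x, y, z in rad, then the opening in per cent of the stroke, from 0 (shut) to 100 (fully open). In form: [[tx, ty, tz, rx, ry, rz, jaw], ...]. A call has 1 to 8 rows; each row shifts and turns the commanded pose from where the row before left it, along the tool's axes as they then stand; what a row does not reach is not made up. A row lasts 1/10 s, in which the tool goes at most 50 mm and 8.59 degrees, less where a joint would pass 70% of its speed; a pose out of reach is approached as far as the arm can. A call is refused whole if a number of a shift passes 5 or a number of a turn 0.15, either way. A call with a gripper value outside its range is refused whole. The fingers move at their own pace and stop on an object; FORCE is the grip in N (left out, the last holds). Time passes only in rows, so rows that do not move let the fingers close. It gives the time, the measured TCP pose, the force and the opening at its end, in the units of the state.
- monitor.read_state(): the state, without advancing time (a new reading comes with each control period).
- vision.camera(name): name is "scene" or "side" or "wrist"; returns a dict with "color" (480x640x3 uint8, blue, green, red), "fx", "fy", "cx", "cy" (pixels), "distortion" ([k1, k2, p1, p2, k3] as OpenCV has them; the pictures are not rectified), "cam_to_world" (4x4, takes a point from camera to world coordinates); the wrist camera has in their place "tool_from_camera" (4x4, takes a point from camera to tool coordinates, whose origin is the TCP and whose axes are the flange's). Camera axes: x right, y down, z forward; pixel columns grow to the right and rows downward; lengths in mm; the calibration is good to about 2 mm. A picture is of the moment at which its call begins: read the wrist's pose just before it. There is no depth.
- order.sign_off(): hands the job in, once; it reports no verdict.
The state is a dict: "clock": time; "joints": joint angles; "qd": joint speeds; "effort": joint torques, N m; "eef_pos": TCP position; "eef_rot": TCP orientation; "wrist_force": force on the tool from outside, world axes, zero at the start; "moment": the same for the moment, N m; "finger_gap": finger opening in mm.
Only numpy, scipy, OpenCV 4.12 (cv2) and the standard library are available. Lean on these libraries where they do the work, as an engineer would, in place of code of your own. Each camera call takes 0.05 s, during which the arm holds its last target.

## Working session

There is one attempt and no reset: what is moved stays moved. The work goes in short steps, Python scripts to look and compute and a shell command to move; the robot and the scene stay as the last step left them, time stands still between calls to the robot, and variables do not carry over. Pictures are saved under pics/ and viewed, and the job is handed in when it is done.

```bash
ls; mkdir -p pics
python3 - <<'E'
from cell import monitor, vision, order, manip
import cv2
s=monitor.read_state();print(s);print(manip.grasp_offset)
for n in("scene","side","wrist"):
    c=vision.camera(n);cv2.imwrite(f"pics/{n}0.png",c["color"])
    print(n,{k:v for k,v in c.items() if k!="color"})
E
```

```text
pics
{'clock': 0.0, 'joints': array([ 1.17138594e+00,  3.00447666e-01,  1.52155969e+00,  3.93880809e-06,
        1.32071030e+00, -6.65972473e-02]), 'qd': array([ 0.00029362, -0.00029876,  0.00037627, -0.00014927,  0.00043879,
        0.00049406]), 'effort': array([ 2.53852464e-03, -5.31813526e+01, -3.52729154e+01,  7.09502120e-02,
        2.46710074e-02, -9.68912400e-05]), 'eef_pos': array([179.57121534, 519.54563621, 168.90826041]), 'eef_rot': array([-3.14047040e+00, -7.86732937e-05,  2.80877850e+00]), 'wrist_force': array([0.24515243, 0.03139127, 0.23777617]), 'moment': array([0.00832217, 0.04453242, 0.03887642]), 'finger_gap': 93.97812169111043}
18.8
scene {'fx': 442.48984746496745, 'fy': 442.48984746496745, 'cx': 323.53562472584997, 'cy': 234.7619398011283, 'distortion': array([0.01975633, 0.        , 0.        , 0.        , 0.        ]), 'cam_to_world': array([[-7.00472313e-01,  5.83729005e-01, -4.10608070e-01,
         1.08933495e+03],
       [ 7.13670720e-01,  5.75785894e-01, -3.98929452e-01,
         4.43304682e+02],
       [ 3.55564296e-03, -5.72477993e-01, -8.19912376e-01,

[... 525 characters left out ...]
8428665e-01, -6.14959354e-01,
         1.07343092e+03],
       [ 0.00000000e+00,  0.00000000e+00,  0.00000000e+00,
         1.00000000e+00]])}
wrist {'fx': 390.8532359646517, 'fy': 390.8532359646517, 'cx': 320.5640783900268, 'cy': 238.72480853489532, 'distortion': array([-0.08275677,  0.        ,  0.        ,  0.        ,  0.        ]), 'tool_from_camera': array([[ 1.83189430e-04, -9.58658082e-01, -2.84560446e-01,
         8.31726021e+01],
       [ 9.99999819e-01,  3.38563263e-04, -4.96825939e-04,
        -5.87477645e-01],
       [ 5.72627915e-04, -2.84560304e-01,  9.58657971e-01,
        -2.15050413e+02],
       [ 0.00000000e+00,  0.00000000e+00,  0.00000000e+00,
         1.00000000e+00]])}
```

View pics/scene0.png

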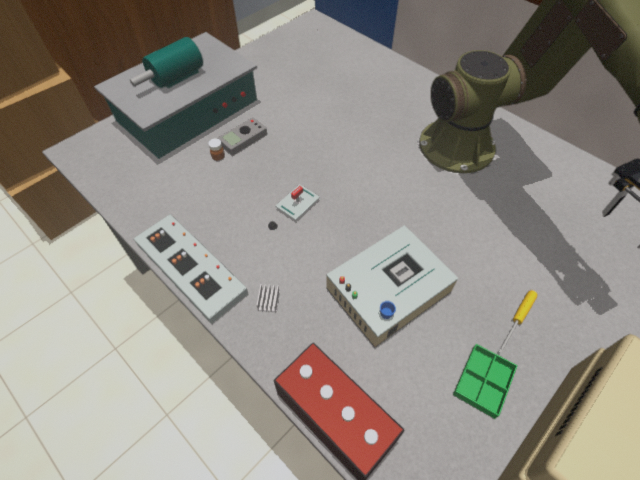

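View pics/side0.png

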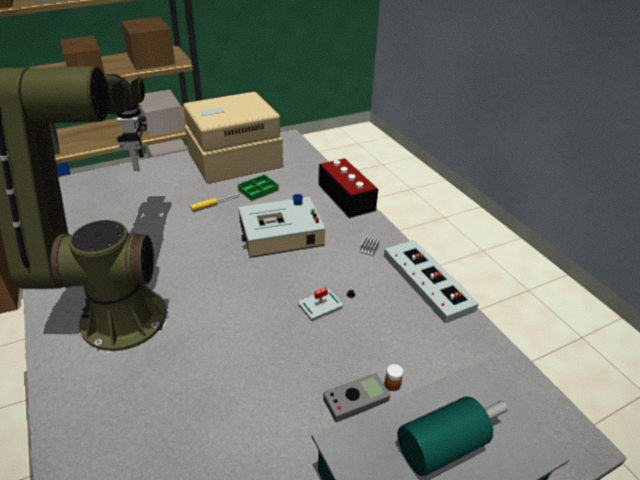

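View pics/wrist0.png

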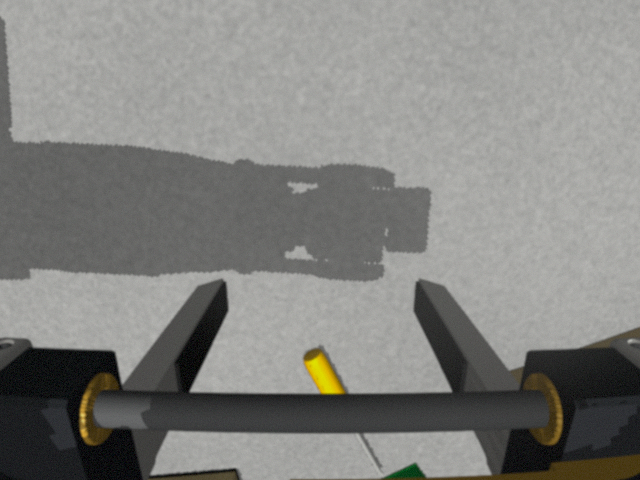

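The scene view shows the cover at about (297,203) with its red stud, the knob at (272,225) and the unit at (392,285) with its opening near (405,270). The side view has the cover at (320,303) and the unit at (282,227). I'll enlarge these areas for pixel picking.

```bash
cat > h.py <<'E'
import numpy as np, cv2
from scipy.spatial.transform import Rotation as R
def ray(c,uv,T=None):
    K=np.array([[c["fx"],0,c["cx"]],[0,c["fy"],c["cy"]],[0,0,1.]])
    p=cv2.undistortPoints(np.array([[uv]],float),K,c["distortion"])[0,0]
    T=c["cam_to_world"] if T is None else T
    return T[:3,3],T[:3,:3]@np.array([p[0],p[1],1.])
def onz(c,uv,z,T=None):
    o,d=ray(c,uv,T);return o+d*(z-o[2])/d[2]
def toolT(s):
    T=np.eye(4);T[:3,:3]=R.from_euler('xyz',s["eef_rot"]).as_matrix();T[:3,3]=s["eef_pos"];return T
def wristT(s,c): return toolT(s)@c["tool_from_camera"]
E
python3 - <<'E'
import cv2
a=cv2.imread('pics/scene0.png');b=cv2.imread('pics/side0.png')
def crop(i,x,y,w,h,k,n):
    cv2.imwrite(n,cv2.resize(i[y:y+h,x:x+w],None,fx=k,fy=k,interpolation=cv2.INTER_CUBIC))
crop(a,260,175,200,150,4,'pics/s1.png'); crop(b,230,170,150,160,3.75,'pics/d1.png')
E
```

```text
(no output)
```

View pics/s1.png

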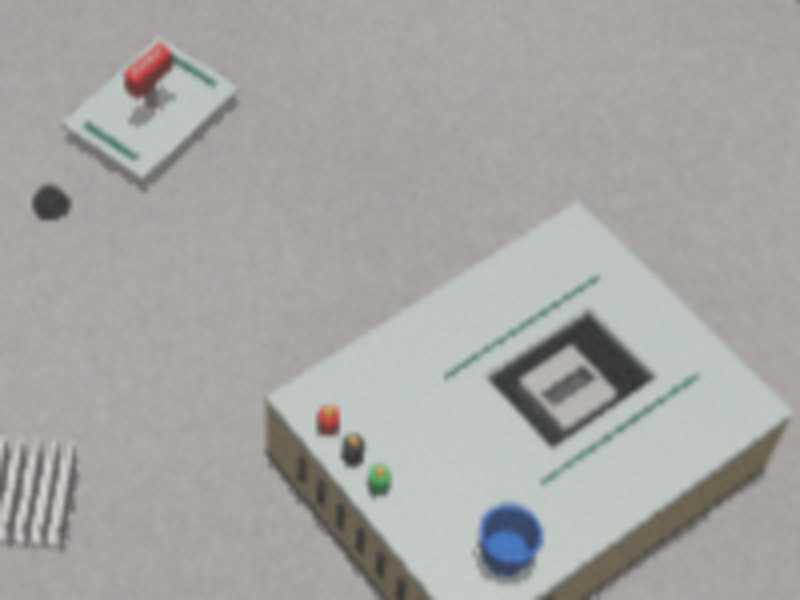

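View pics/d1.png

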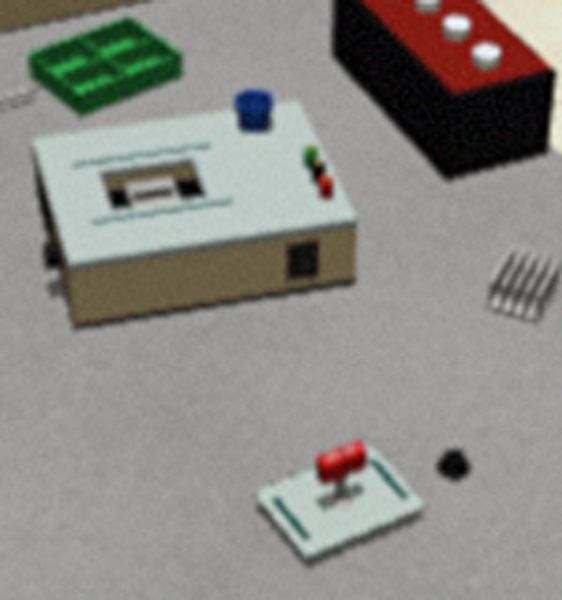

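Flange corners and opening corners are clear in both crops, so I'll turn them into positions.

Run:
```python
from h import *
from cell import vision,monitor
c=vision.camera("scene");d=vision.camera("side")
def S(p,z): return np.array([onz(c,(260+(x+.5)/4-.5,175+(y+.5)/4-.5),z)[:2] for x,y in p])
def D(p,z): return np.array([onz(d,(230+(x+.5)/3.75-.5,170+(y+.5)/3.75-.5),z)[:2] for x,y in p])
def rep(n,q):
    e=q-np.roll(q,1,0);print(n,q.mean(0).round(1),np.linalg.norm(e,axis=1).round(1),np.degrees(np.arctan2(e[:,1],e[:,0])).round(1))
rep('flS',S([(163,38),(238,90),(145,181),(65,124)],17))
rep('flD',D([(258,493),(372,443),(423,503),(310,556)],17))
rep('opS',S([(588,312),(653,376),(553,446),(490,377)],75))
rep('opD',D([(102,174),(192,161),(204,194),(113,207)],75))
rep('barS',S([(128,82),(165,46),(165,46)],66));rep('barD',D([(320,458),(362,446),(362,446)],66))
q=S([(578,202),(792,412),(267,400)],75);print(q.round(1))
print(S([(48,205)],10),S([(510,540)],85))
```

```text
flS [ 545.3 -192.1] [109.3  77.1 108.   80.2] [-175.1   92.8    6.5  -86.2]
flD [ 545.3 -195.6] [ 79.2 109.2  78.6 106.5] [  95.7    7.3  -86.3 -172.3]
opS [542.4 189.6] [82.8 59.6 84.1 60.1] [ 170.5   81.3   -9.2 -100. ]
opD [541.3 187.7] [53.4 84.8 54.2 83.6] [  80.   -10.  -101.2  169.5]
barS [ 540.1 -194.9] [42.5 42.5  0. ] [   7.7 -172.3    0. ]
barD [ 550.3 -194.7] [35.6 35.6  0. ] [177.7  -2.3   0. ]
[[432.  107.3]
 [465.9 303. ]
 [688.8  64.9]]
[[ 657.07289828 -184.66527067]] [[660.33279861 236.19481713]]
```

Cover is near (545, -194) at about 6°. The opening is near (542, 189) with the unit at about -10°. I'll pick at tool yaw ≈186° and place at ≈170°, so the last joint has room for the clockwise turn. Now moving over the cover.

```bash
python3 -m jog '[[-3.4,-3.27,-0.3,0,0,0,100],[-3.4,-3.27,-0.3,0,0,0,100],[-3.4,-3.27,-0.3,0,0,0,100],[-3.4,-3.27,-0.3,0,0,0,100],[-3.4,-3.27,-0.3,0,0,0,100],[-3.4,-3.27,-0.3,0,0,0,100],[-3.4,-3.27,-0.3,0,0,0,100],[-3.4,-3.27,-0.3,0,0,0,100]]'
```

```text
clock: 1.05
eef_pos: [351.7, 181.9, 193.8]
eef_rot: [3.141, 0.0, 2.809]
wrist_force: [1.1, 1.5, 0.3]
finger_gap: 94.1
```

```bash
python3 -m jog '[[-3.4,-3.27,0,0,0,0,100],[-3.4,-3.27,0,0,0,0,100],[-3.4,-3.27,0,0,0,0,100],[-3.4,-3.27,0,0,0,0,100],[-3.4,-3.27,0,0,0,0,100],[-3.4,-3.27,0,0,0,0,100],[-3.4,-3.27,0,0,0,0,100],[-3.4,-3.27,0,0,0,0,100]]'; python3 -m jog '[[-3.3,-3.1,0,0,0,0,70],[0,0,0,0,0,-0.145,50],[0,0,0,0,0,-0.145,50],[0,0,0,0,0,-0.145,50],[0,0,0,0,0,0,50]]'
python3 - <<'E'
from h import *
from cell import vision,monitor
s=monitor.read_state();c=vision.camera("wrist");print(s["eef_pos"],s["eef_rot"],s["joints"])
cv2.imwrite("pics/w1.png",c["color"])
E
```

```text
clock: 1.85
eef_pos: [523.4, -154.4, 193.4]
eef_rot: [3.142, 0.0, 2.809]
wrist_force: [0.4, 1.3, -0.2]
finger_gap: 94.2
clock: 2.35
eef_pos: [543.9, -192.6, 193.3]
eef_rot: [3.141, -0.0, -3.037]
wrist_force: [-0.4, -0.1, 0.0]
finger_gap: 57.5
[ 543.91704023 -192.55534965  193.27772963] [ 3.14143066e+00 -2.35056591e-04 -3.03716169e+00] [-4.03737238e-01  3.43968319e-01  1.40748483e+00  2.75959879e-05
  1.39042368e+00 -2.07896946e+00]
```

View pics/w1.png

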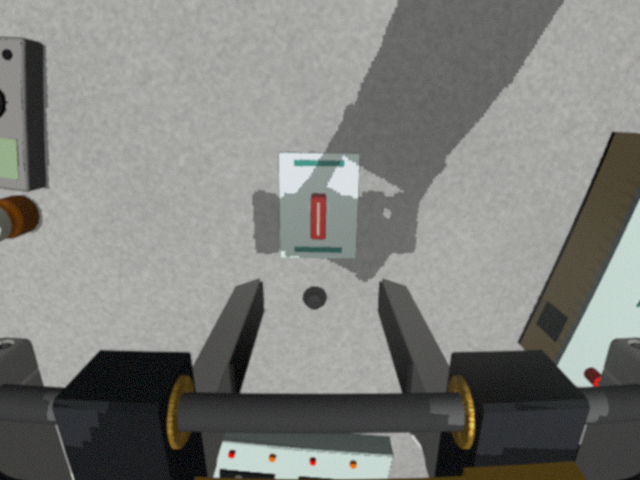

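The wrist view shows the cover with flange corners near (279,153), (358,155), (357,258), (281,257), the red bar at (318,217) and the knob at (314,297). The cover is nearly square to the tool. I'll measure the bar by colour.

```bash
python3 - <<'E'
from h import *
from cell import vision,monitor
s=monitor.read_state();c=vision.camera("wrist");T=wristT(s,c);im=c["color"]
h=cv2.cvtColor(im,cv2.COLOR_BGR2HSV)
roi=np.zeros(im.shape[:2],np.uint8);roi[150:262,270:365]=1
m=((h[...,0]<10)|(h[...,0]>170))&(h[...,1]>120)&(roi>0)
m=m.astype(np.uint8)
r=cv2.minAreaRect(cv2.findNonZero(m));print(r)
for z in(66,):
    b=np.array([onz(c,p,z,T)[:2] for p in cv2.boxPoints(r)]);print(b.mean(0),np.linalg.norm(b-np.roll(b,1,0),axis=1))
    e=b-np.roll(b,1,0);print(np.degrees(np.arctan2(e[:,1],e[:,0])))
# white line
w=(h[...,1]<90)&(h[...,2]>140); 
bx=cv2.boundingRect(m);sub=np.zeros_like(m);sub[bx[1]+3:bx[1]+bx[3]-3,bx[0]+3:bx[0]+bx[2]-3]=1
n=cv2.findNonZero((w&(sub>0)).astype(np.uint8));rw=cv2.minAreaRect(n);print(rw)
print('line c',onz(c,rw[0],66,T))
l=cv2.fitLine(n,cv2.DIST_L2,0,.01,.01).ravel();a=onz(c,l[2:]-l[:2]*15,66,T);b=onz(c,l[2:]+l[:2]*15,66,T);print('line ang',np.degrees(np.arctan2(*(b-a)[1::-1])))
# teal
t=((h[...,0]>75)&(h[...,0]<100)&(h[...,1]>120)&(roi>0)).astype(np.uint8)
k,_,st,ce=cv2.connectedComponentsWithStats(t)
g=[(onz(c,ce[i],17,T)[:2],st[i,4]) for i in range(1,k) if st[i,4]>30];print(g)
if len(g)==2:
    d=g[0][0]-g[1][0];print((g[0][0]+g[1][0])/2,np.degrees(np.arctan2(d[1],d[0])))
f=np.array([onz(c,p,17,T)[:2] for p in [(279,153),(358,155),(357,258),(281,257)]]);print(f.mean(0))
E
python3 - <<'E'
import cv2
a=cv2.imread('pics/w1.png')[140:270,255:385];cv2.imwrite('pics/w1c.png',cv2.resize(a,None,fx=4.5,fy=4.5,interpolation=cv2.INTER_CUBIC))
E
```

```text
((317.4999694824219, 217.0), (41.99999237060547, 12.999998092651367), 90.0)
[ 542.24520928 -196.10577408] [38.78564843 11.51629667 38.78239745 11.87130693]
[-174.69609703   95.68779519    5.82835335  -84.30015283]
((318.0, 218.5), (31.0, 2.0), 90.0)
line c [ 543.2921427  -195.55064849   66.        ]
line ang -174.49495891202753
[(array([ 499.73114903, -212.24428161]), np.int32(69))]
[ 543.57591917 -195.07415604]
```

View pics/w1c.png

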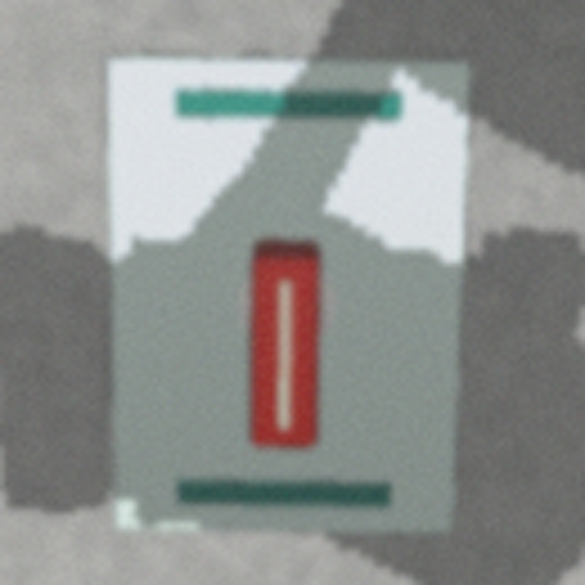

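Bar centre is about (543.3, -195.6), and its angle matches the tool within 0.5°. Descending so the fingertips sit 2 mm above the bar's underside (TCP z≈46), then gripping.

```bash
python3 -m jog '[[0.09,-0.29,4,0,0,0,45],[0,0,4,0,0,0,45],[0,0,3.5,0,0,0,40],[0,0,2.2,0,0,0,40],[0,0,1.03,0,0,0,40],[0,0,0,0,0,0,40]]'
python3 - <<'E'
from h import *
from cell import vision,monitor
c=vision.camera("wrist");cv2.imwrite("pics/w2.png",c["color"])
E
```

```text
clock: 3.05
eef_pos: [543.0, -195.2, 45.4]
eef_rot: [3.141, -0.001, -3.041]
wrist_force: [0.2, 0.8, 0.5]
finger_gap: 37.6
```

View pics/w2.png

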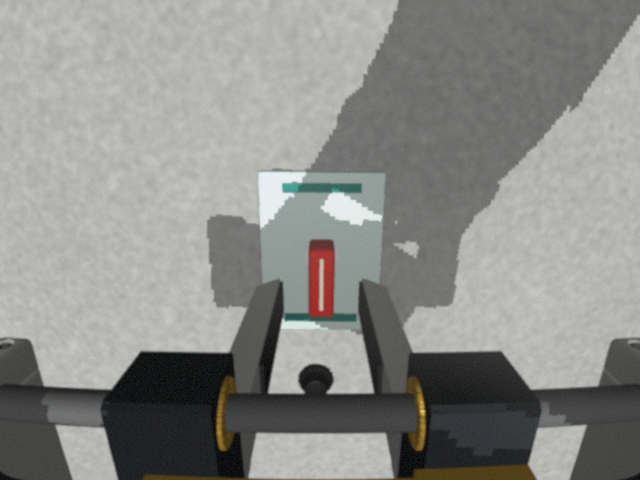

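The bar's top centre at (321,280) projects on the tool axis as expected. The finger ends at row 282 look higher than the TCP would suggest, so I'll check heights from the side view before closing.

Run:
```python
from h import *
from cell import vision,monitor
for n,(x,y) in dict(side=(255,220),scene=(240,130)).items():
    c=vision.camera(n);cv2.imwrite(f"pics/{n}2.png",cv2.resize(c["color"][y:y+110,x:x+130],None,fx=6,fy=5.4545454,interpolation=cv2.INTER_CUBIC))
c=vision.camera("wrist");cv2.imwrite("pics/w2c.png",cv2.resize(c["color"][220:360,220:420],None,fx=4,fy=4,interpolation=cv2.INTER_CUBIC))
```

```text
(no output)
```

View pics/side2.png

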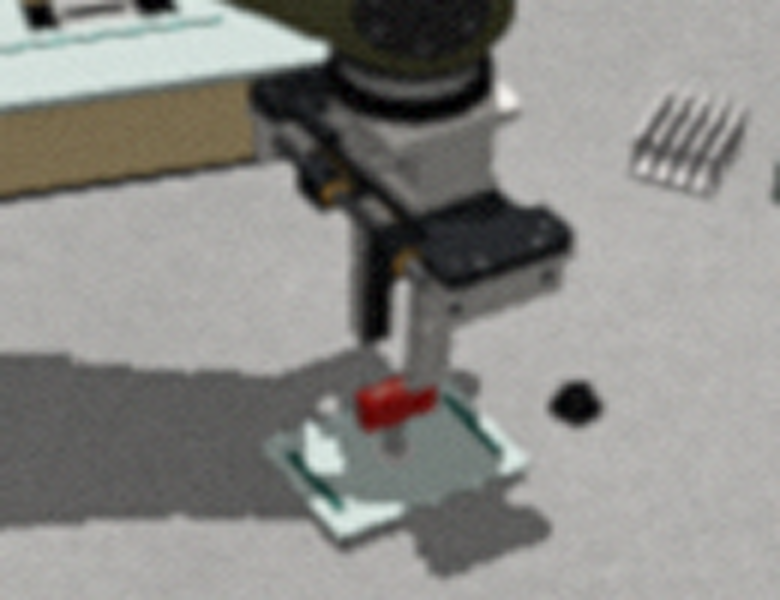

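View pics/w2c.png

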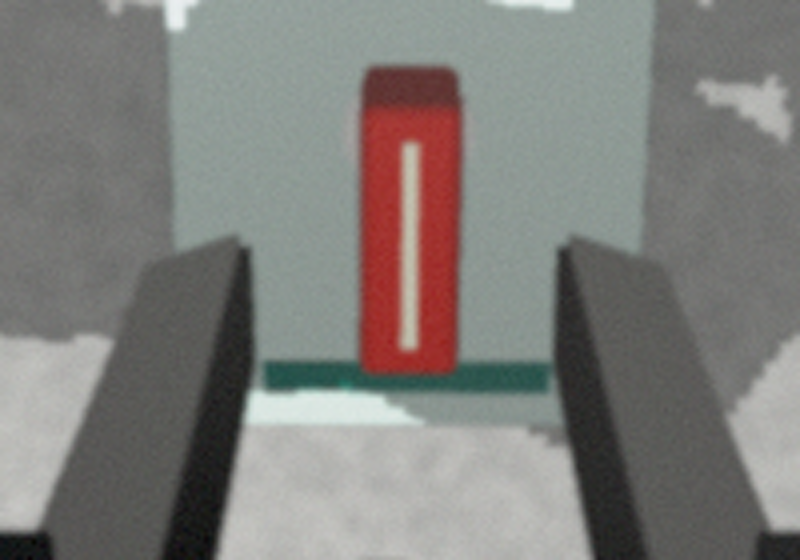

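Run:
```python
from h import *
from cell import vision,monitor
s=monitor.read_state();print(s["eef_pos"])
T=toolT(s)
c=vision.camera("side");W=np.linalg.inv(c["cam_to_world"])
K=np.array([[c["fx"],0,c["cx"]],[0,c["fy"],c["cy"]],[0,0,1.]])
def pr(p):
    q,_=cv2.projectPoints(np.array([p],float),cv2.Rodrigues(W[:3,:3])[0],W[:3,3],K,c["distortion"]);q=q[0,0];return ((q[0]-255)*6,(q[1]-220)*5.4545)
for z in(0,-15,-20,-36):
  for x in(-8,8):
    for y in(-19,19): print(z,x,y,np.round(pr((T@[x,y,z,1])[:3])))
print(pr([543.3,-195.6,66]))
```

```text
[ 544.10971587 -195.75357003   47.63887346]
0 -8 -19 [428. 425.]
0 -8 19 [386. 383.]
0 8 -19 [400. 436.]
0 8 19 [359. 394.]
-15 -8 -19 [429. 405.]
-15 -8 19 [387. 363.]
-15 8 -19 [401. 416.]
-15 8 19 [359. 373.]
-20 -8 -19 [429. 398.]
-20 -8 19 [387. 356.]
-20 8 -19 [401. 409.]
-20 8 19 [359. 366.]
-36 -8 -19 [430. 376.]
-36 -8 19 [388. 334.]
-36 8 -19 [402. 387.]
-36 8 19 [360. 344.]
(np.float64(392.52764252149814), np.float64(384.6569813227496))
```

In both views the visible finger ends sit about 35 mm behind the reported TCP, above the bar top. Closing gently at this height is harmless and will show whether anything is between the jaws.

```bash
python3 -m jog '[[0,0,0,0,0,0,10],[0,0,0,0,0,0,10],[0,0,0,0,0,0,10],[0,0,0,0,0,0,10],[0,0,0,0,0,0,10]]' 5
python3 - <<'E'
from h import *
from cell import vision,monitor
c=vision.camera("wrist");cv2.imwrite("pics/w3.png",c["color"])
E
```

```text
clock: 3.8
eef_pos: [543.4, -195.4, 46.1]
eef_rot: [3.142, -0.0, -3.039]
wrist_force: [0.7, -0.4, -0.4]
finger_gap: 9.5
```

View pics/w3.png

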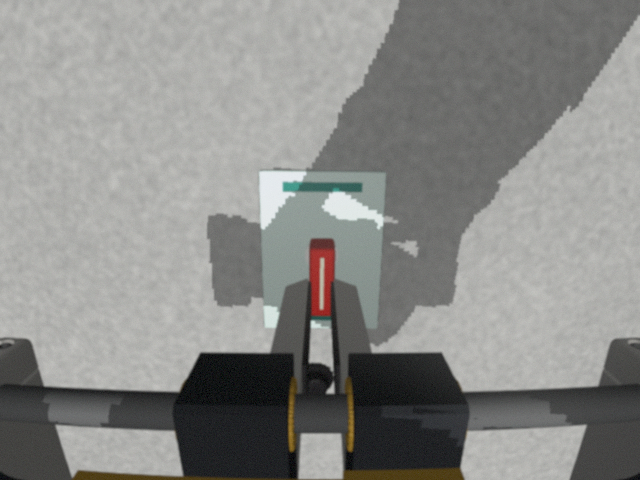

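With a 9.5 mm gap nothing is held: the real fingertips are above the 14 mm bar, about 35 mm behind the reported TCP. I'll open, go lower by that amount in stages and check.

```bash
python3 -m jog '[[0,0,0,0,0,0,32],[0,0,0,0,0,0,32],[0,0,0,0,0,0,32],[0,0,1.2,0,0,0,32],[0,0,1.2,0,0,0,32],[0,0,0,0,0,0,32]]' 5
cat > look.py <<'E'
from h import *
from cell import vision,monitor
import sys
n=sys.argv[1];x,y=int(sys.argv[2]),int(sys.argv[3])
s=monitor.read_state();print(s["eef_pos"].round(1),s["eef_rot"].round(3),s["wrist_force"].round(1),s["finger_gap"])
a=cv2.resize(vision.camera("side")["color"][y:y+100,x:x+80],None,fx=4.8,fy=4.8,interpolation=cv2.INTER_CUBIC)
b=cv2.resize(vision.camera("wrist")["color"][160:360,220:420],(400,480)) 
cv2.imwrite(f"pics/{n}.png",np.hstack([a,b]))
E
python3 look.py k4 285 235
```

```text
clock: 4.45
eef_pos: [542.2, -194.9, 19.7]
eef_rot: [3.14, -0.003, -3.039]
wrist_force: [-0.1, -0.7, 0.2]
finger_gap: 30.0
[ 542.2 -194.9   19.7] [ 3.140e+00 -3.000e-03 -3.039e+00] [-0.1 -0.7  0.2] 30.02250136847868
```

View pics/k4.png

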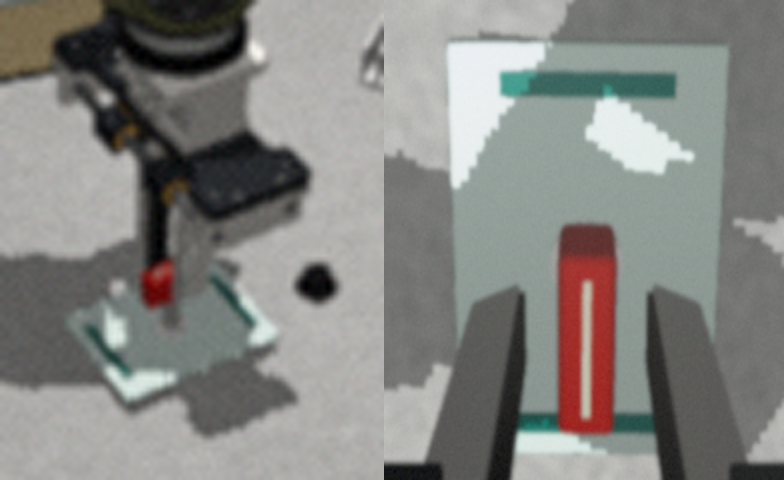

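Tips now straddle the bar's upper part and are centred. Going 9 mm lower and gripping with 16 N.

```bash
python3 -m jog '[[0,0,0.9,0,0,0,32],[0,0,0,0,0,0,5],[0,0,0,0,0,0,5],[0,0,0,0,0,0,5],[0,0,0,0,0,0,5]]' 16
python3 look.py k5 285 235
```

```text
clock: 5.05
eef_pos: [543.4, -195.4, 13.2]
eef_rot: [-3.142, 0.0, -3.039]
wrist_force: [-0.3, 1.1, -1.9]
finger_gap: 14.0
[ 543.4 -195.4   13.2] [-3.142  0.    -3.039] [-0.3  1.1 -1.9] 13.975126939261521
```

View pics/k5.png

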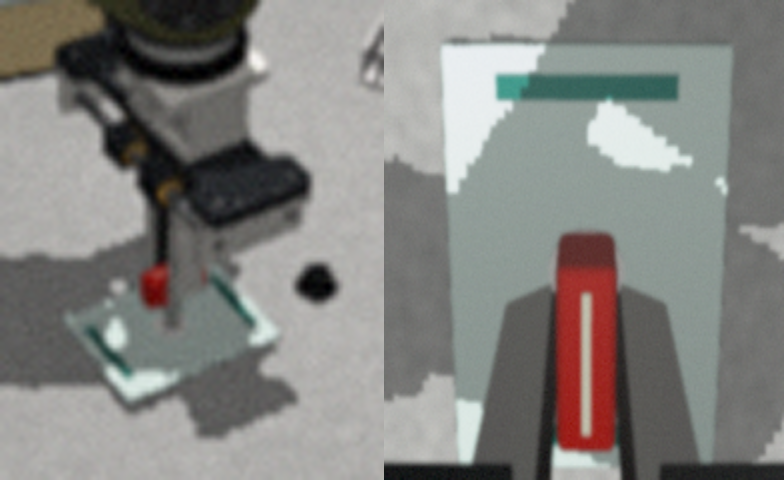

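Gripped (gap 14.0 mm). Lifting a little to test the hold, then to 110 mm.

```bash
python3 -m jog '[[0,0,-0.5,0,0,0,5],[0,0,-1,0,0,0,5],[0,0,-1.5,0,0,0,5],[0,0,-2,0,0,0,5],[0,0,-3,0,0,0,5],[0,0,-3,0,0,0,5],[0,0,0,0,0,0,5]]'
python3 look.py k6 285 215
```

```text
clock: 5.85
eef_pos: [545.3, -196.3, 128.6]
eef_rot: [-3.138, 0.007, -3.039]
wrist_force: [-0.6, 0.3, -1.5]
finger_gap: 13.8
[ 545.3 -196.3  128.6] [-3.138  0.007 -3.039] [-0.6  0.3 -1.5] 13.83516300330598
```

View pics/k6.png

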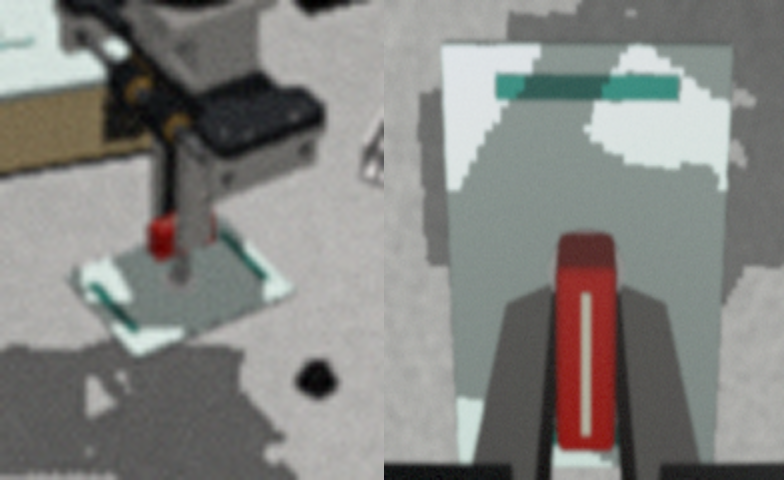

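The cover is firmly held and level with its bottom at about 110 mm. Carrying it to y≈60, turning to the unit's angle, and then measuring the opening with the wrist camera.

```bash
python3 -m jog '[[-0.2,2,-0.5,0,0,0,5],[-0.5,4.5,0,0,0,0,5],[-0.5,4.5,0,0,0,0,5],[-0.5,4.5,0,0,0,0,5],[-0.5,4.5,0,0,0,0.07,5],[-0.2,3,0,0,0,0.1,5],[0,2,0,0,0,0.1,5],[0,0,0,0,0,0,5]]'
python3 -m jog '[[0,0,0,0,0,0,5],[0,0,0,0,0,0,5]]'
python3 - <<'E'
from h import *
from cell import vision,monitor
s=monitor.read_state();c=vision.camera("wrist");cv2.imwrite("pics/w7.png",c["color"]);np.save("T7.npy",wristT(s,c));print(s["eef_pos"],s["eef_rot"])
E
```

```text
clock: 6.75
eef_pos: [546.4, 57.9, 126.7]
eef_rot: [-3.141, -0.002, 2.974]
wrist_force: [0.3, -1.1, -2.0]
finger_gap: 13.7
clock: 6.95
eef_pos: [547.0, 54.8, 127.6]
eef_rot: [-3.141, -0.001, 2.975]
wrist_force: [-0.4, 0.1, -2.0]
finger_gap: 13.9
[546.96018636  54.81963279 127.55197734] [-3.14118886e+00 -1.00775081e-03  2.97468700e+00]
```

View pics/w7.png

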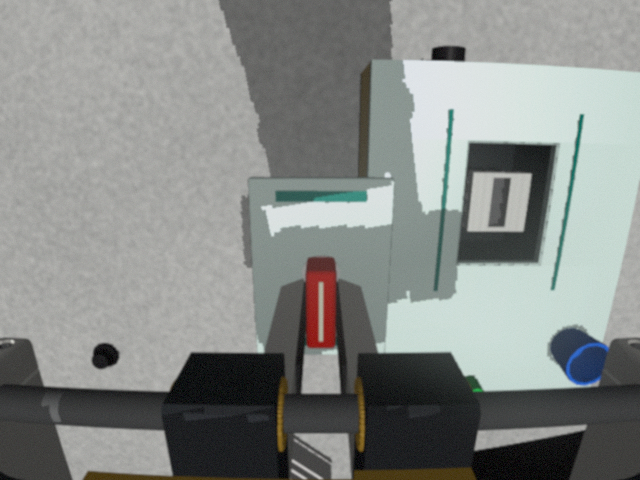

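The opening shows with corners near (469,142), (557,144), (541,264), (458,262). The cover is held square in the jaws, the cup is at (585,360) and the green post at (474,383). I'll zoom in for exact edges.

Run:
```python
import cv2
a=cv2.imread('pics/w7.png');k=5
cv2.imwrite('pics/w7c.png',cv2.resize(a[130:275,435:580],None,fx=4,fy=4,interpolation=cv2.INTER_CUBIC))
cv2.imwrite('pics/w7d.png',cv2.resize(a[165:365,235:405],None,fx=3,fy=3,interpolation=cv2.INTER_CUBIC))
```

```text
(no output)
```

View pics/w7c.png

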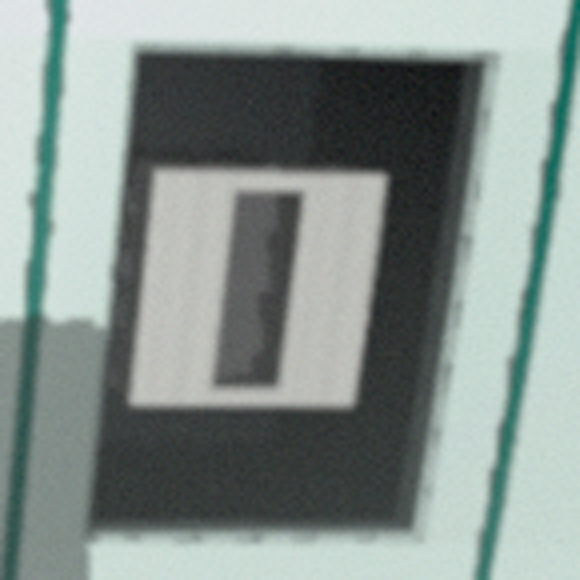

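View pics/w7d.png

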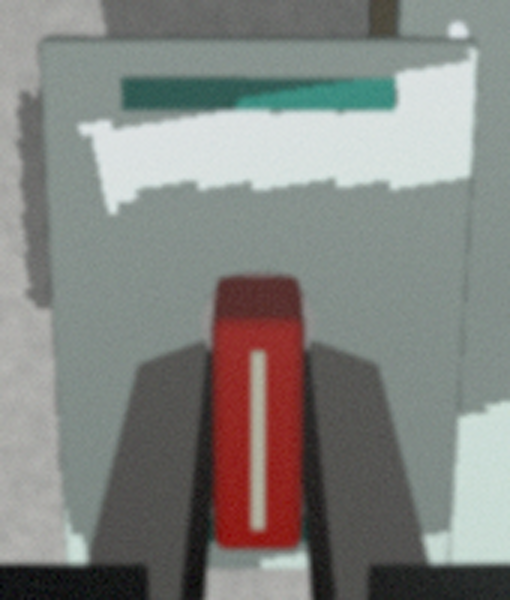

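Run:
```python
from h import *
from cell import vision,monitor
c=vision.camera("wrist");T=np.load("T7.npy");s=monitor.read_state();print(s["eef_pos"])
P=[(435+(x+.5)/4-.5,130+(y+.5)/4-.5) for x,y in [(137,48),(493,56),(422,537),(88,533)]]
q=np.array([onz(c,p,75,T)[:2] for p in P]);e=q-np.roll(q,1,0)
print('open',q.mean(0).round(2),np.linalg.norm(e,axis=1).round(1),np.degrees(np.arctan2(e[:,1],e[:,0])).round(2))
f=lambda x,y:(235+(x+.5)/3-.5,165+(y+.5)/3-.5)
zt=66-13+s["eef_pos"][2]; zf=zt-49
a=onz(c,f(258,352),zt,T);b=onz(c,f(258,530),zt,T);print('line',((a+b)/2).round(2),np.linalg.norm(a-b),np.degrees(np.arctan2(*(b-a)[1::-1])),zt)
r=[onz(c,f(*p),zf,T) for p in[(40,38),(474,38),(450,530),(63,530)]]
for p in r:print(p.round(1))
print('width',np.linalg.norm(r[0]-r[1]), np.degrees(np.arctan2(*(r[0]-r[1])[1::-1])), 'front mid',((r[0]+r[1])/2).round(2),'side angs',np.degrees(np.arctan2(*(r[3]-r[0])[1::-1])),np.degrees(np.arctan2(*(r[2]-r[1])[1::-1])))
```

```text
[547.12537879  54.80902491 127.84459295]
open [540.51 189.16] [87.  63.6 88.1 64.4] [ 170.27   80.47   -9.18 -100.54]
line [546.94  54.23 180.84] 30.237509259182474 -9.547744895627744 180.84459294523555
[485.8  24.7 131.8]
[498.8 101.7 131.8]
[597.8  85.5 131.8]
[584.7   7.3 131.8]
width 78.13457607639798 -99.54541364073897 front mid [492.29  63.19 131.84] side angs -9.972735639399016 -9.269721562256072
```

Opening centre is (540.5, 189.2) at about -9.6°. The cover centre is (546.8, 54.1) at -9.55°, so the angle already matches. Moving over the opening.

```bash
python3 -m jog '[[0.5,2.2,0,0,0,0,5],[0.9,4.2,0,0,0,0,5],[0.9,4.2,0,0,0,0,5],[0.56,2.61,0,0,0,0,5],[0,0,2.5,0,0,0,5],[0,0,0,0,0,0,5],[0,0,0,0,0,0,5]]'
python3 - <<'E'
from h import *
from cell import vision,monitor
s=monitor.read_state();print(s["eef_pos"],s["eef_rot"],s["wrist_force"])
for n,(x,y,w,h,k) in dict(side=(235,160,130,100,6),scene=(340,200,130,100,6),wrist=(0,0,640,480,1)).items():
    c=vision.camera(n);cv2.imwrite(f"pics/{n}8.png",cv2.resize(c["color"][y:y+h,x:x+w],None,fx=k,fy=k,interpolation=cv2.INTER_CUBIC))
E
```

```text
clock: 7.75
eef_pos: [541.1, 190.0, 103.3]
eef_rot: [-3.141, -0.001, 2.973]
wrist_force: [-0.1, 1.0, -1.1]
finger_gap: 13.5
[541.11330264 189.98499814 103.27804188] [-3.14113638e+00 -7.70360867e-04  2.97325846e+00] [-0.1377341   1.04380445 -1.10636939]
```

View pics/wrist8.png

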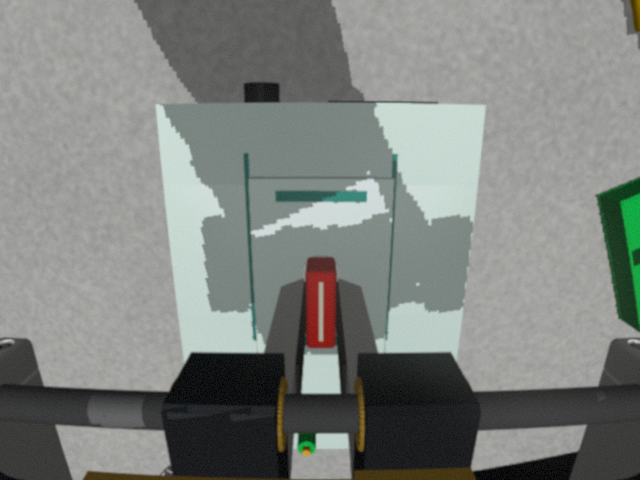

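View pics/side8.png

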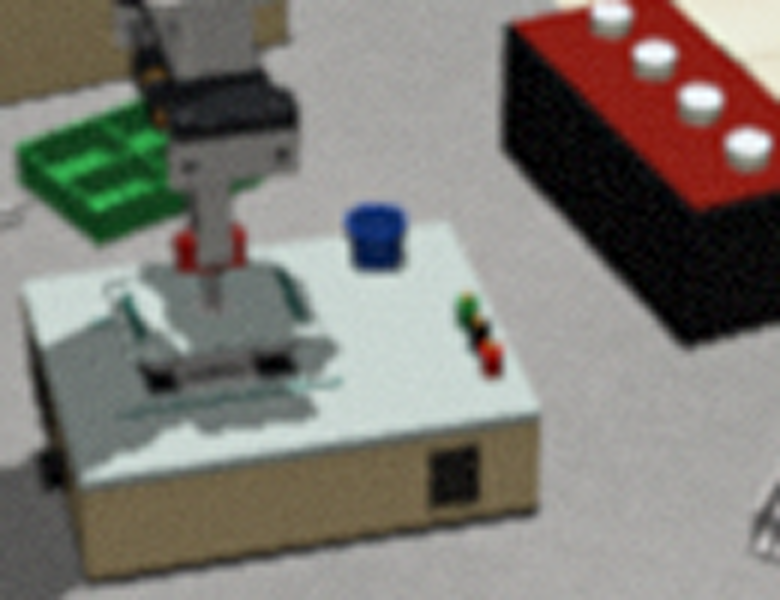

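View pics/scene8.png

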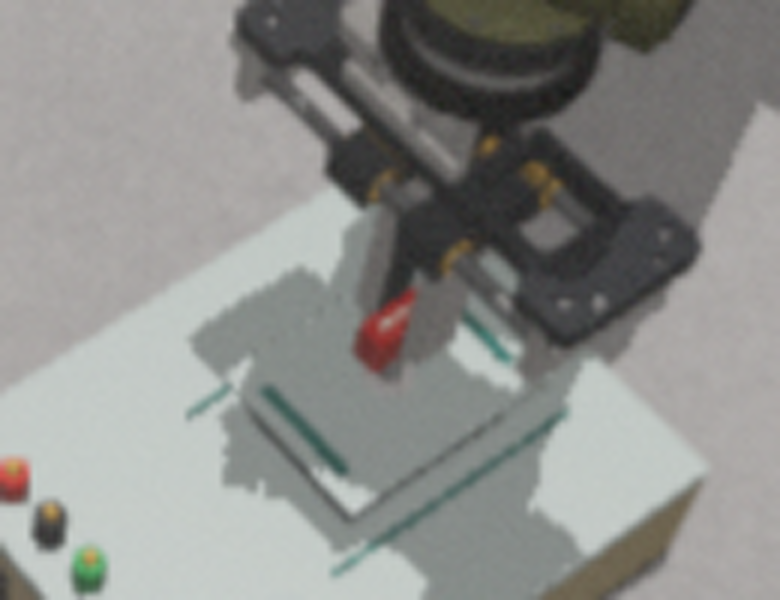

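The wrist view shows the two teal lines at columns ~246–254 and ~395–387, symmetric about the bar line at 320.5, so sideways alignment and angle are good. I'll check the fore-aft alignment using the line ends in both pictures.

Run:
```python
from h import *
from cell import vision,monitor
c=vision.camera("wrist");T7=np.load("T7.npy");s=monitor.read_state();T=wristT(s,c);print(s["eef_pos"])
def ends(f,boxes):
    im=cv2.imread(f);h=cv2.cvtColor(im,cv2.COLOR_BGR2HSV);o=[]
    for x0,y0,x1,y1 in boxes:
        m=(h[...,0]>75)&(h[...,0]<100)&(h[...,1]>90);ys,xs=np.nonzero(m[y0:y1,x0:x1]);ys=ys+y0;xs=xs+x0
        p=np.polyfit(ys,xs,1);o.append([(np.polyval(p,y),y) for y in(ys.min()-.5,ys.max()+.5)])
    return o
u=np.array([np.cos(np.radians(-9.6)),np.sin(np.radians(-9.6))])
v=np.array([-u[1],u[0]])
for f,bx,TT in(('pics/w7.png',[(425,95,457,300),(545,100,590,300)],T7),('pics/wrist8.png',[(238,145,260,345),(383,145,403,345)],T)):
    for e in ends(f,bx):
        q=[onz(c,p,75,TT)[:2] for p in e];print(np.round(e,1).tolist(),[(round(a@u,1),round(a@v,1)) for a in q])
print('open',np.array([540.51,189.16])@u,np.array([540.51,189.16])@v)
zt=66-13+s["eef_pos"][2]
im=cv2.imread('pics/wrist8.png');h=cv2.cvtColor(im,cv2.COLOR_BGR2HSV)
sub=((h[...,1]<90)&(h[...,2]>130));sub[:270]=0;sub[345:]=0;sub[:,:314]=0;sub[:,327:]=0
r=cv2.boundingRect(sub.astype(np.uint8));print(r)
p=onz(c,(r[0]+r[2]/2-.5,r[1]+r[3]/2-.5),zt,T)[:2];print('bar',p@u,p@v)
# front flange edge at row 177
p=onz(c,(320.5,177.5),zt-49,T)[:2];print('front edge+55',p@u+55,p@v)
```

```text
[541.638379   190.2495353  104.14344485]
[[451.3, 109.5], [435.9, 287.5]] [(np.float64(437.0), np.float64(231.0)), (np.float64(564.2), np.float64(230.9))]
[[582.2, 114.5], [553.1, 288.5]] [(np.float64(437.4), np.float64(323.4)), (np.float64(565.9), np.float64(323.1))]
[[245.0, 153.5], [254.1, 338.5]] [(np.float64(436.7), np.float64(230.8)), (np.float64(565.6), np.float64(229.9))]
[[394.8, 154.5], [393.5, 176.5]] [(np.float64(437.4), np.float64(323.0)), (np.float64(451.0), np.float64(322.9))]
open 501.3947418681607 276.6511856597771
(319, 282, 4, 59)
bar 501.67797667957205 277.1988153709643
front edge+55 502.2269246714916 277.2410476852082
```

Cover is about 0.6 mm too far along +x and 0.3 mm in y. Trimming that and lowering gradually while watching force.

```bash
python3 -m jog '[[0.06,-0.03,0.8,0,0,0,5],[0,0,0.5,0,0,0,5],[0,0,0.3,0,0,0,5],[0,0,0.2,0,0,0,5],[0,0,0,0,0,0,5]]'; python3 -m jog '[[0,0,0.3,0,0,0,5],[0,0,0,0,0,0,5]]'; python3 -m jog '[[0,0,0.2,0,0,0,5],[0,0,0,0,0,0,5]]'
```

```text
clock: 8.45
eef_pos: [540.3, 190.5, 84.8]
eef_rot: [-3.141, -0.0, 2.974]
wrist_force: [-0.2, 0.2, -1.7]
finger_gap: 13.8
clock: 8.65
eef_pos: [540.4, 190.6, 81.9]
eef_rot: [-3.141, -0.0, 2.974]
wrist_force: [-0.3, -0.6, -2.2]
finger_gap: 13.8
clock: 8.85
eef_pos: [540.4, 190.5, 79.9]
eef_rot: [-3.141, -0.0, 2.974]
wrist_force: [-0.7, -0.2, -2.6]
finger_gap: 13.9
```

No contact force, and the skirt is already below the rim. Continuing to seat.

```bash
python3 -m jog '[[0,0,0.2,0,0,0,5],[0,0,0,0,0,0,5]]'; python3 -m jog '[[0,0,0.2,0,0,0,5],[0,0,0,0,0,0,5]]';  python3 -m jog '[[0,0,0.2,0,0,0,5],[0,0,0,0,0,0,5],[0,0,0,0,0,0,5]]'
python3 - <<'E'
from h import *
from cell import vision,monitor
s=monitor.read_state();print(s["eef_pos"],s["wrist_force"])
a=[]
for n,(x,y,w,h,k) in dict(side=(245,180,80,80,6),scene=(370,220,100,100,4.8)).items():
    c=vision.camera(n);a.append(cv2.resize(c["color"][y:y+h,x:x+w],(400 if n=='x' else 398,480),interpolation=cv2.INTER_CUBIC))
cv2.imwrite(f"pics/k9.png",np.hstack(a))
E
```

```text
clock: 9.05
eef_pos: [540.4, 190.5, 77.9]
eef_rot: [-3.141, -0.0, 2.974]
wrist_force: [-0.2, -0.3, -3.1]
finger_gap: 14.0
clock: 9.25
eef_pos: [540.6, 190.6, 76.3]
eef_rot: [3.141, 0.0, 2.974]
wrist_force: [-0.9, -0.7, -0.7]
finger_gap: 14.0
clock: 9.55
eef_pos: [540.6, 190.6, 74.3]
eef_rot: [3.141, 0.0, 2.974]
wrist_force: [-0.0, -0.3, 2.4]
finger_gap: 13.7
[540.63163724 190.6212884   74.34558013] [-0.00383277 -0.28495923  2.41488673]
```

View pics/k9.png

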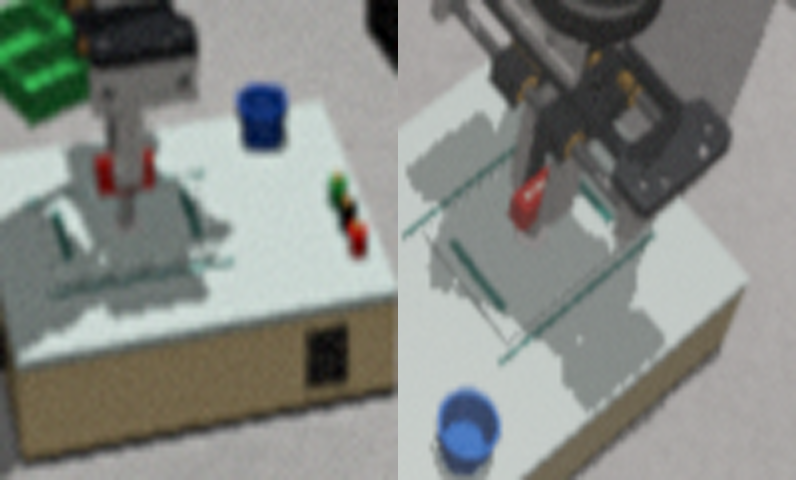

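The cover lies flat on the unit, with contact at TCP z≈76. Now pushing the stud in steps and watching for the floor.

```bash
python3 -m jog '[[0,0,0.3,0,0,0,5],[0,0,0.3,0,0,0,5],[0,0,0,0,0,0,5]]'; python3 -m jog '[[0,0,0.3,0,0,0,5],[0,0,0,0,0,0,5]]'; for i in 1; do python3 -m jog '[[0,0,0.1,0,0,0,5],[0,0,0,0,0,0,5]]'; done
```

```text
clock: 9.95
eef_pos: [540.6, 190.6, 67.8]
eef_rot: [3.141, 0.0, 2.974]
wrist_force: [0.5, 0.3, 3.4]
finger_gap: 14.0
clock: 10.15
eef_pos: [540.6, 190.6, 64.9]
eef_rot: [3.141, 0.0, 2.974]
wrist_force: [1.0, 0.8, 4.0]
finger_gap: 14.0
clock: 10.35
eef_pos: [540.6, 190.6, 64.2]
eef_rot: [3.141, 0.0, 2.974]
wrist_force: [0.5, -0.3, 4.7]
finger_gap: 13.7
```

```bash
python3 -m jog '[[0,0,0.1,0,0,0,5],[0,0,0,0,0,0,5]]'; python3 -m jog '[[0,0,0.1,0,0,0,5],[0,0,0,0,0,0,5]]'
```

```text
clock: 10.55
eef_pos: [540.5, 190.6, 63.1]
eef_rot: [3.141, 0.0, 2.974]
wrist_force: [2.0, 1.1, 5.0]
finger_gap: 13.7
clock: 10.75
eef_pos: [540.5, 190.6, 62.1]
eef_rot: [3.141, 0.0, 2.974]
wrist_force: [0.9, 0.2, 4.1]
finger_gap: 14.1
```

```bash
python3 -m jog '[[0,0,0.1,0,0,0,5],[0,0,0,0,0,0,5]]'
```

```text
clock: 10.95
eef_pos: [540.6, 190.6, 61.6]
eef_rot: [3.141, 0.0, 2.974]
wrist_force: [0.4, 0.9, 8.0]
finger_gap: 13.9
```

```bash
python3 -m jog '[[0,0,0.1,0,0,0,5],[0,0,0,0,0,0,5]]'
```

```text
clock: 11.15
eef_pos: [540.9, 190.7, 61.5]
eef_rot: [3.141, 0.001, 2.974]
wrist_force: [-2.5, -1.5, 16.4]
finger_gap: 13.8
```

Force rose from 4 to 16 N over the last 2 mm with the stud stopped at TCP z≈61.5: that is the floor, at about 14.5 mm of push. Backing off so it sits just above the floor, then turning clockwise (tool +z).

```bash
python3 -m jog '[[0,0,-0.2,0,0,0,5],[0,0,0,0,0,0,5]]'; python3 -m jog '[[0,0,0,0,0,0.1,5],[0,0,0,0,0,0.1,5],[0,0,0,0,0,0.1,5],[0,0,0,0,0,0,5]]'
```

```text
clock: 11.35
eef_pos: [540.6, 190.6, 62.5]
eef_rot: [3.141, 0.0, 2.974]
wrist_force: [1.1, 1.3, 3.1]
finger_gap: 13.6
clock: 11.75
eef_pos: [540.6, 190.6, 62.1]
eef_rot: [3.141, 0.0, 2.672]
wrist_force: [2.1, 0.5, 4.8]
finger_gap: 14.2
```

```bash
python3 -c "
from cell import monitor;s=monitor.read_state();print(s['moment'])"; python3 -m jog '[[0,0,0,0,0,0.1,5],[0,0,0,0,0,0.1,5],[0,0,0,0,0,0.1,5],[0,0,0,0,0,0,5]]'
python3 - <<'E'
from h import *
from cell import vision,monitor
s=monitor.read_state();print(s["eef_pos"],s["wrist_force"],s["moment"])
c=vision.camera("wrist");cv2.imwrite("pics/w10.png",c["color"])
E
```

```text
[ 0.20664581 -0.49515996 -0.06729112]
clock: 12.15
eef_pos: [540.6, 190.6, 62.2]
eef_rot: [3.141, 0.0, 2.375]
wrist_force: [2.0, 1.4, 4.3]
finger_gap: 14.1
[540.61707762 190.64518169  62.16095319] [2.03886914 1.39604532 4.27534941] [ 0.25629336 -0.55413364 -0.06170785]
```

View pics/w10.png

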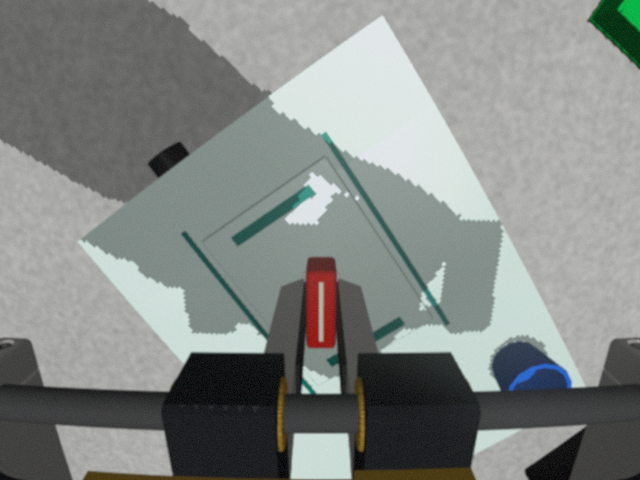

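The bar turns with the gripper (0.6 rad so far) while the cover's outline stays square with the unit's teal lines. Continuing the turn.

```bash
python3 -m jog '[[0,0,0,0,0,0.12,5],[0,0,0,0,0,0.12,5],[0,0,0,0,0,0.12,5],[0,0,0,0,0,0.12,5],[0,0,0,0,0,0.12,5],[0,0,0,0,0,0.12,5],[0,0,0,0,0,0.1,5],[0,0,0,0,0,0,5]]';  python3 -c "
from cell import monitor;s=monitor.read_state();print(s['moment'])"; python3 -m jog '[[0,0,0,0,0,0.08,5],[0,0,0,0,0,0.08,5],[0,0,0,0,0,0,5]]'; python3 -c "
from cell import monitor;s=monitor.read_state();print(s['moment'],s['eef_rot'])"
```

```text
clock: 13.0
eef_pos: [540.6, 190.6, 62.2]
eef_rot: [3.141, -0.0, 1.556]
wrist_force: [3.4, 1.0, 3.9]
finger_gap: 13.7
[ 0.14905766 -0.62527833 -0.03964995]
clock: 13.3
eef_pos: [540.6, 190.6, 62.2]
eef_rot: [3.141, -0.0, 1.398]
wrist_force: [3.8, 0.5, 4.2]
finger_gap: 14.2
[ 0.18033385 -0.67989373 -0.07335707] [ 3.14123996e+00 -1.16565922e-04  1.39780436e+00]
```

The tool has turned 1.576 rad. Nudging to feel the end stop at 1.60.

```bash
for k in 1; do python3 -m jog '[[0,0,0,0,0,0.03,5],[0,0,0,0,0,0,5]]'; done; python3 -c "
from cell import monitor;s=monitor.read_state();print(s['moment'],s['eef_rot'])"
```

```text
clock: 13.5
eef_pos: [540.6, 190.6, 62.2]
eef_rot: [3.141, -0.0, 1.369]
wrist_force: [3.7, 0.8, 5.0]
finger_gap: 13.9
[ 0.15956614 -0.74622992  0.03503168] [ 3.14121517e+00 -9.68495600e-05  1.36888535e+00]
```

Run:
```python
from h import *
from cell import vision,monitor
c=vision.camera("wrist");cv2.imwrite("pics/w11.png",c["color"])
```

```text
(no output)
```

View pics/w11.png

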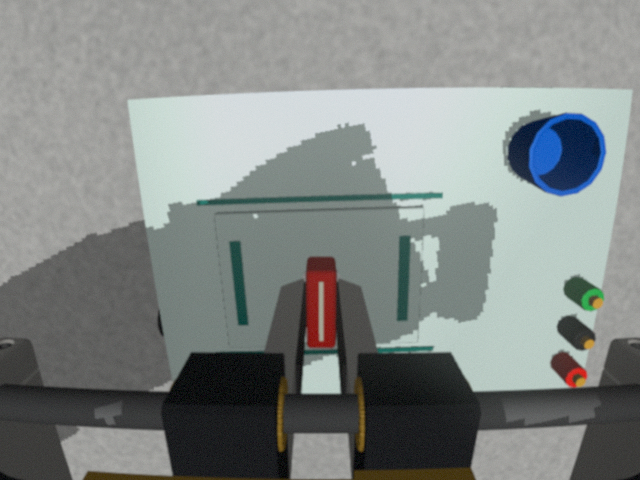

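The bar now lies across the cover, square to its stripes, and the moment rose slightly at the stop (about 1.60). Letting go and rising straight up.

```bash
python3 -m jog '[[0,0,0,0,0,0,35],[0,0,0,0,0,0,35],[0,0,0,0,0,0,35],[0,0,-1,0,0,0,35],[0,0,-3,0,0,0,35],[0,0,-4,0,0,0,35],[0,0,-4,0,0,0,35],[0,0,0,0,0,0,35]]'
python3 - <<'E'
from h import *
from cell import vision,monitor
s=monitor.read_state();c=vision.camera("wrist");cv2.imwrite("pics/w12.png",c["color"]);print(s["eef_pos"],s["eef_rot"],s["wrist_force"]);np.save("T12.npy",wristT(s,c))
a=[]
for n,(x,y,w,h,k) in dict(side=(245,180,80,80,6),scene=(370,220,100,100,4.8)).items():
    c=vision.camera(n);a.append(cv2.resize(c["color"][y:y+h,x:x+w],(398,480),interpolation=cv2.INTER_CUBIC))
cv2.imwrite(f"pics/k12.png",np.hstack(a))
E
```

```text
clock: 14.35
eef_pos: [542.3, 191.1, 188.5]
eef_rot: [3.134, -0.004, 1.364]
wrist_force: [-0.1, -0.5, -0.4]
finger_gap: 33.0
[542.34020685 191.14649953 188.49310678] [ 3.1336672  -0.00417253  1.36425495] [-0.12309536 -0.54834651 -0.3743351 ]
```

View pics/w12.png

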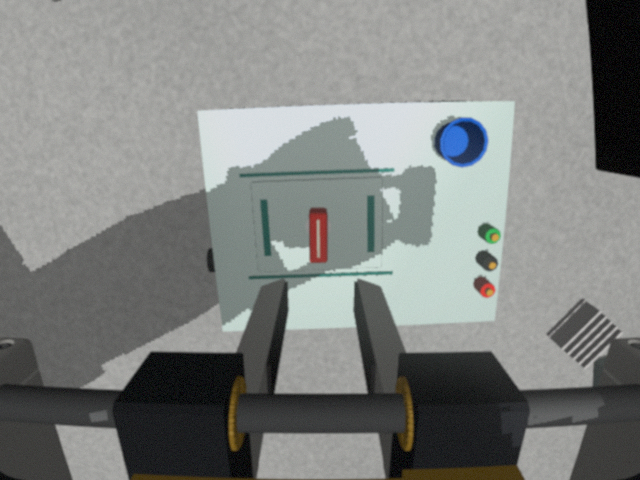

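View pics/k12.png

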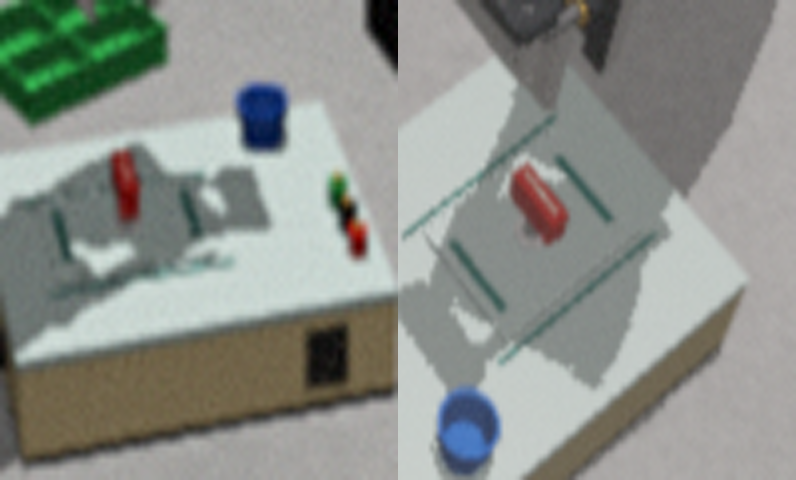

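The gripper is clear and the bar stands across the cover, lower than before. The cover is flat and the cup and posts are undisturbed. Last check: bar angle and remaining sink depth.

Run:
```python
from h import *
from cell import vision,monitor
s=monitor.read_state();c=vision.camera("wrist");T=wristT(s,c);im=c["color"]
h=cv2.cvtColor(im,cv2.COLOR_BGR2HSV)
def line(m,z):
    n=cv2.findNonZero(m.astype(np.uint8));l=cv2.fitLine(n,cv2.DIST_L2,0,.01,.01).ravel()
    a=onz(c,l[2:]-l[:2]*20,z,T);b=onz(c,l[2:]+l[:2]*20,z,T);return np.degrees(np.arctan2(*(b-a)[1::-1]))%180,l[2:]
w=(h[...,1]<90)&(h[...,2]>130);k=np.zeros_like(w);k[219:258,313:324]=1
a,p=line(w&k,117);print('bar',a,p)
t=(h[...,0]>75)&(h[...,0]<100)&(h[...,1]>90)
for n,(x0,y0,x1,y1),z in(('unit1',(235,160,400,182),75),('unit2',(240,265,400,282),75),('str1',(258,195,273,262),80),('str2',(363,190,378,256),80)):
    k=np.zeros_like(w);k[y0:y1,x0:x1]=1;print(n,line(t&k,z)[0])
o1,d1=ray(c,p,T)
sc=vision.camera("scene");q=(370+(538+.5-398)/3.98-.5,220+(189+.5)/4.8-.5)
o2,d2=ray(sc,q)
A=np.c_[d1,-d2];x=np.linalg.lstsq(A,o2-o1,rcond=None)[0];print(o1+d1*x[0],o2+d2*x[1])
```

```text
bar 75.42752924122766 [320.79166 240.02777]
unit1 170.1919517501505
unit2 170.15648943508054
str1 80.18471618123795
str2 80.19789422515947
[539.78760859 188.47394997 115.79007438] [539.7445538  187.09531921 116.19902048]
```

Cover stripes and unit lines agree to 0.05°, and the bar top is at 116 mm, about 13 mm sunk, so it is held down. The bar-line fit looks contaminated, so I'll refit it.

Run:
```python
from h import *
from cell import vision,monitor
s=monitor.read_state();c=vision.camera("wrist");T=wristT(s,c);im=c["color"]
h=cv2.cvtColor(im,cv2.COLOR_BGR2HSV)
red=((h[...,0]<10)|(h[...,0]>170))&(h[...,1]>110);red[:,:300]=0;red[:,340:]=0;red[:200]=0;red[275:]=0
f=lambda x,y:onz(c,(x,y),116,T)
for nm,g in(('L',lambda r:np.nonzero(r)[0].min()-.5),('R',lambda r:np.nonzero(r)[0].max()+.5)):
    ys=np.arange(224,258);xs=np.array([g(red[y]) for y in ys]);p=np.polyfit(ys,xs,1);d=f(np.polyval(p,258),258)-f(np.polyval(p,224),224);print(nm,np.degrees(np.arctan2(d[1],d[0]))%180,xs[[0,-1]])
ys=np.arange(224,254);g=im[224:254,313:325,1].astype(float);g-=g.min(1,keepdims=True)+30;g[g<0]=0
xs=(g*np.arange(313,325)).sum(1)/g.sum(1);p=np.polyfit(ys,xs,1);d=f(np.polyval(p,258),258)-f(np.polyval(p,224),224);print('line',np.degrees(np.arctan2(d[1],d[0]))%180,xs[[0,-1]])
```

```text
L 78.63462560888514 [312.5 313.5]
R 78.57340375424488 [330.5 330.5]
line 74.63171472768985 [321.66255144 320.00727273]
```

Both bar edges give 78.6° against the cover's 80.2° cross direction. That is a 91.6° (1.60 rad) turn, at the end stop. Handing in.

```bash
python3 -c "
from cell import order,monitor
s=monitor.read_state();print(s['clock'],s['wrist_force'])
print(order.sign_off())"
```

```text
14.65 [-0.04634199 -0.18118899  0.13540402]
the job is handed in; nothing more can be done
None
```

The cover is fitted in the opening and locked, and I handed the job in at 14.65 s with the gripper clear above it. I lifted the cover by its stud and lowered it in with no side contact. The stud bottomed after about 14.5 mm of push, with a highest reading of 16 N. I then backed off about 1 mm, turned it clockwise to the end stop and let go.

**Last checks that agreed:**
- The cover's stripes run square to the unit's teal lines within 0.05°, and the cover lies flat.
- The bar's two edges show a turn of 91.6° (1.60 rad).
- The bar top is at about 116 mm, so the stud stays about 13 mm sunk after release.
- The wrist force was about zero. The cup and posts looked undisturbed in the last close views; I did not re-measure the other bystanders after the job.

**Checks that disagreed:**
- The visible fingertips sit about 35 mm behind the reported TCP. My first close, at the stated height, caught nothing, so I gripped lower.
- The fits to the bar's white line gave about 75°, against 78.6° from both bar edges. I put that down to poor masking of the thin line and relied on the edges, which match the tool's own turn.

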